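# Stamp a vial in the hand-lever marking press

### The arm

A 7-joint arm with a two-finger parallel gripper is mounted at the origin on a cart in front of the work surface, level with it; the furniture and walls round the work are solid. World frame = base frame: x ahead of the robot, y to its left, z up, the work surface at z = 0. Lengths are in m, angles in rad, forces in N, time in s.
With the tool pointing down it reaches from about 0.425 to 0.875 m from the base axis. Payload 4.7 kg.
Tool frame: the origin (TCP) lies midway between the tips of the shut fingers; the grasp point (between the pads) lies 19 mm behind it; z points along the fingers, y is the line along which they close (so a half turn about z gives the same grasp; the last joint's range is limited). The gripper opens to 87 mm and grips with 3 to 60 N. Pads are 19 mm wide; open, the fingers measure 117 mm over their backs; the gripper's body (75 mm by 190 mm) begins 51 mm behind the grasp point.
Start: joints at [-1.304, 0.321, -0.07, 1.45, 0.023, 1.371, -0.057], TCP at [0.163, 0.629, 0.223] pointing down, gripper open.
Joint ranges: [-2.86, 2.86], [-0.3, 2.09], [-1.38, 1.24], [0.06, 2.45], [-1.56, 4.7], [0.09, 2.05], [-2.69, 2.69]. Speed limits (rad/s): [2.57, 2.57, 3.14, 3.14, 3.14, 3.14, 3.14].

### API

Orientations are given as a rotation vector (axis times angle).
In Python, from bench import ctrl gives the robot as it stands. The module is installed in compiled form; this text tells all that it offers.
- The arm moves only by the shell command python3 -m handwheel 'ROWS' [FORCE]. ROWS is JSON, a list of rows, each a list of 7 numbers: the finger opening in m, from 0 to 0.087, then the shift along the tool's x, y, z in m, then the turn, a rotation vector about the tool's x, y, z in degrees. A call has 1 to 12 rows; each row shifts and turns the commanded pose from where the row before left it, along the tool's axes as they then stand; what a row does not reach is not made up. A row lasts 1/8 s, in which the tool goes at most 62.5 mm and 10.7 degrees, less where a joint would pass 70% of its speed; a pose out of reach is approached as far as the arm can. A call is refused whole if a number of a shift passes 0.0625 or a number of a turn 10.7, either way. A call with a gripper value outside its range is refused whole. The fingers move at their own pace and stop on an object; FORCE is the grip in N (left out, the last holds). Time passes only in rows, so rows that do not move let the fingers close. It gives the time, the measured TCP pose, the force, the opening and the grip force at its end, in the units of the state.
- ctrl.get_state(): the state, without advancing time (a new reading comes with each control period).
- ctrl.get_image(name): name is "side" or "top" or "wrist"; returns (picture, depth): 420x560x3 uint8, blue, green, red; 420x560 float32, m along the optical axis (not along the pixel's ray), 0 where there is no reading.
- ctrl.camera_info(name): a dict with "intrinsics" (3x3 intrinsics, pixels), "R" (3x3) and "t" (3): a world point X has camera coordinates R X + t. Camera axes: x right, y down, z forward; pixel columns grow to the right and rows downward; lengths in m; the calibration is good to about 2 mm. A picture is of the moment at which its call begins: read the wrist's pose just before it. camera_info takes no time and is no camera call; for the wrist camera it gives the pose at the moment of the call.
- ctrl.close_job(): hands the job in; it is judged then, once.
The state is a dict: "time": time; "joint_positions": joint angles; "qd": joint speeds; "joint_torque": joint torques, N m; "position": TCP position; "tool_rot": TCP orientation; "ft_force": force on the tool from outside, world axes, zero at the start; "torque": the same for the moment, N m; "grip_width": opening from 0.0 (shut) to 1.0 (fully open); "grip_force": force on a finger pad.
Only numpy, scipy, OpenCV 4.12 (cv2) and the standard library are available. Lean on these libraries where they do the work, as an engineer would, in place of code of your own. Each camera call takes 0.05 s, during which the arm holds its last target. There are 200 camera calls.

### The job

Mark the small squat amber vial in the hand-lever stamping press. First push it upright, cap up, straight down into the press's sprung clip until it stands on the clip's floor and its jaws have closed on it, and let go of it; then flip the safety catch up and over towards the robot, clear of the lever; then pull the lever towards the robot all the way to its stop, so that the pad presses on the vial, and finish while still holding the lever there. Do not disturb the other things on the worktop.

Things in the scene. Friction and masses are not known exactly. Their poses are not given: they have to be found in the camera images.
- press: the hand-lever stamping press, fixed to the worktop: grey base plate 130 x 260 x 10 mm, sprung clip at its -y end, lever between two cheeks (top 70 mm high) towards its +y end, a horizontal ram between the two. Origin: centre of the plate's underside; x away from the robot (at yaw 0), y to the left, z up. Lever and catch move in the press's x-z plane at y = +65 mm
- clip_floor (a point): centre of the clip's round floor, 22 mm above the worktop, where the centre of the vial's underside belongs; axes as the press's. Sprung jaws on its -x and +x sides, a steel stop 42 mm high on its -y side (22 mm off), the ram's pad on its +y side (42 mm off at rest, 48 mm high). Nothing within 75 mm of it stands above 60 mm
- jaw_front (a joint): sprung clip jaw on the -x side of clip_floor, rad: 0 on the empty clip, grows as it is pushed open outwards, about 0.17 with the vial seated. The two jaws' flared lips (tops 60 mm above the worktop, 60 mm apart) give way as the vial is pushed straight down between them with 5 to 10 N; their springs close them on it and centre it along x
- jaw_back (a joint): the same jaw on the +x side of clip_floor, rad: 0 on the empty clip, grows as it is pushed open outwards, about 0.17 with the vial seated
- vial: the squat amber glass vial with black screw cap, 43 mm diameter, 79 mm tall, about 80 g: straight body from 6 to 49 mm of its height, then the shoulder; cap about 29 mm wide, top 18 mm. Origin: centre of its underside, z up through the cap
- catch (a joint): safety catch, rad: 0 lying back against a lug on the lever's front and blocking it, grows as it is flipped up and over towards the press's -x; 2.2 is its end stop. It stays where it is left (light friction, under 3 N at the tab). From 1.7 rad on it is well clear of the lever
- catch_tab (a point): point on the catch's upright thumb tab, 8 mm below the tab's top; the tab is 14 mm wide along the press's y and 6 mm thick, and stands 34 mm above the catch's strut. Moves with the catch: at 0 it lies 30 mm towards +x and 30 mm above catch_hinge. With the tab pinched across y this point can be led round the hinge in an arc
- catch_hinge (a point): pin of the catch, parallel to the press's y, 90 mm above the worktop, in two small brackets (28 mm apart over their outsides, tops 98 mm above the worktop); axes as the press's, z up
- lever (a joint): lever, rad: 0 at rest leaning 0.7 rad back from upright towards the press's +x, grows as its top is pulled towards the press's -x; 0.8 is its stop (0.1 rad past upright). A spring draws it back: about 2 N at the grip at rest, 8 to 9 N at the stop. It drives the ram
- lever_grip (a point): middle of the free part of the lever's cross grip, a rubber bar of 16 mm diameter parallel to the press's y that reaches from the lever arm to 62 mm on its +y side; this point is 34 mm from the arm's middle plane and 155 mm from the pivot's axis, and moves with the lever. With the bar pinched across x it can be led round the pivot in an arc, the bar turning in the fingers
- lever_hinge (a point): the lever's pivot, parallel to the press's y, 50 mm above the worktop; axes as the press's, z up
- pad: rubber stamp pad, 22 x 8 x 24 mm, on the end of the ram, at 36 mm above the worktop; the lever drives it 26 mm towards the vial and its spring yields about 3 to 5 mm on the vial
- small_bottle: bystander: taller amber bottle with yellow cap, 52 mm diameter, 108 mm tall; origin at its underside
- flask: bystander: glass conical flask, 65 mm diameter, 107 mm tall; origin at its underside
- marker: bystander: marker pen lying flat, 12 x 124 mm; origin at its underside
- tape: bystander: tan tape roll lying flat, 72 mm diameter, 19 mm high; origin at its underside
- stopper: bystander: rubber stopper, 34 mm diameter, 28 mm high; origin at its underside
Mind the look-alikes: they are no part of the job. What is shaped like the vial but green or pink is not meant.

How it is judged:
By the outcome, as a careful person would: the job done as asked, in the order asked, and still so for the second after the job is handed in, while the arm keeps its last pose, push and grip.
It also fails if it takes over 72 s, if anything falls off the work surface, if the arm or the gripper's body presses on something with over 40 N, if the wrist force passes 120 N, or if a joint passes its speed limit or range.

## Working session

There is one attempt and no reset: what is moved stays moved. The work goes in short steps, Python scripts to look and compute and a shell command to move; the robot and the scene stay as the last step left them, time stands still between calls to the robot, and variables do not carry over. Pictures are saved under pics/ and viewed, at most 10 in all, crops included, and the job is handed in when it is done.

```bash
mkdir -p pics; cat > h.py <<'E'
import numpy as np, cv2
from bench import ctrl
from scipy.spatial.transform import Rotation as Rn
def snap(n):
    ci=ctrl.camera_info(n); im,d=ctrl.get_image(n); return im,d,ci
def pt(u,v,z,ci):
    K=np.array(ci["intrinsics"]);R=np.array(ci["R"]);t=np.array(ci["t"])
    return R.T@(np.linalg.inv(K)@[u*z,v*z,z]-t)
def cloud(d,ci):
    K=np.array(ci["intrinsics"]);R=np.array(ci["R"]);t=np.array(ci["t"])
    v,u=np.mgrid[:d.shape[0],:d.shape[1]]
    p=np.stack([u*d,v*d,d],-1)@np.linalg.inv(K).T
    return (p-t)@R
def ray(u,v,z,ci):
    a=pt(u,v,0.0,ci);b=pt(u,v,1.0,ci);return a+(b-a)*(z-a[2])/(b[2]-a[2])
def proj(X,ci):
    K=np.array(ci["intrinsics"]);p=K@(np.array(ci["R"])@X+np.array(ci["t"]));return p[:2]/p[2]
def tool(dx):  # world shift -> tool axes
    s=ctrl.get_state();return Rn.from_rotvec(s["tool_rot"]).inv().apply(dx)
E
python3 - <<'E'
from h import *
for n in("top","side"):
    im,d,ci=snap(n); cv2.imwrite(f"pics/{n}1.png",im); np.savez(f"{n}1.npz",im=im,d=d,**{k:np.array(ci[k]) for k in("intrinsics","R","t")})
    R=np.array(ci["R"]); print(n,-R.T@np.array(ci["t"]),R[2])
s=ctrl.get_state();print(s["position"],Rn.from_rotvec(s["tool_rot"]).as_matrix().round(3),s["time"],s["ft_force"])
E
```

```text
top [ 0.06715224 -0.17724943  1.12951451] [ 0.39171067  0.16800861 -0.90461918]
side [ 0.43276708 -0.85770967  0.78958194] [ 0.08710907  0.78477843 -0.61362434]
[0.16249559 0.62884364 0.22156828] [[-0.968  0.25  -0.   ]
 [ 0.25   0.968 -0.002]
 [-0.    -0.002 -1.   ]] 0.1 [ 0.54278428 -0.00115527 -0.4564636 ]
```

View pics/top1.png

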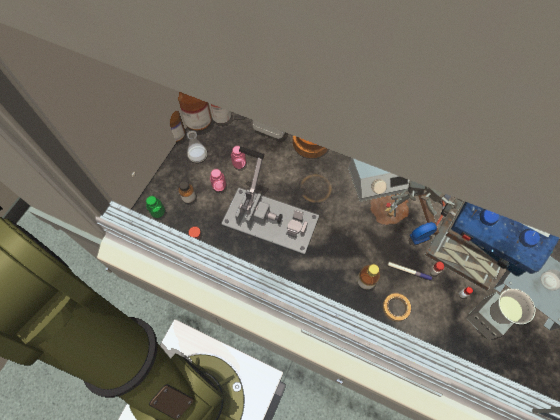

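View pics/side1.png

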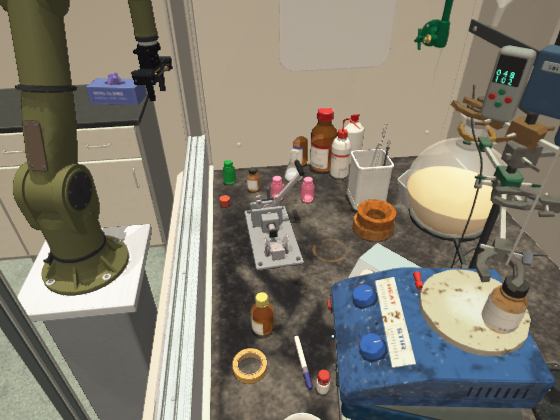

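Top view: press at about (270,220), amber vial at (188,192), green at (155,207), pink at (218,180) and (238,157), lever grip at (252,152). The side view shows the vial at (253,181) and the press at (272,235). Next I'll enlarge crops and get metric positions.

```bash
python3 - <<'E'
from h import *
t=np.load("top1.npz");s=np.load("side1.npz")
a=cv2.resize(t["im"][100:270,130:340],None,fx=3.8,fy=3.5,interpolation=3)[:600,:800];cv2.imwrite("pics/topc.png",a)
b=cv2.resize(s["im"][140:290,190:390],None,fx=4,fy=4,interpolation=3);cv2.imwrite("pics/sidec.png",b)
P=cloud(t["d"],t);Q=cloud(s["d"],s)
for uv in[(188,192),(187,184),(188,198),(155,200),(218,173),(195,232),(270,235),(225,230),(252,152)]:print(uv,P[uv[1],uv[0]].round(3),t["im"][uv[1],uv[0]])
for uv in[(253,173),(253,184),(229,172),(272,258)]:print(uv,Q[uv[1],uv[0]].round(3))
# sash/ceiling heights over region
m=t["d"]>0
print(P[300,250],P[60,300],P[250,130], P[330,400])
q=Q[m] if 0 else Q.reshape(-1,3)
sel=(q[:,0]>.2)&(q[:,0]<.45)&(q[:,1]>-.3)&(q[:,1]<.6)&(q[:,2]>.05);print(q[sel].min(0),q[sel].max(0))
E
```

```text
(188, 192) [0.47  0.29  0.057] [ 47  83 127]
(187, 184) [0.485 0.298 0.075] [67 74 82]
(188, 198) [0.462 0.29  0.034] [117 130 137]
(155, 200) [0.403 0.354 0.072] [ 69 159  48]
(218, 173) [0.553 0.234 0.078] [181 157 237]
(195, 232) [0.38  0.221 0.025] [ 85 110 225]
(270, 235) [0.468 0.028 0.007] [162 168 169]
(225, 230) [ 0.429  0.155 -0.   ] [54 60 64]
(252, 152) [0.606 0.145 0.172] [50 53 58]
(253, 173) [0.478 0.29  0.07 ]
(253, 184) [0.476 0.282 0.032]
(229, 172) [0.399 0.341 0.049]
(272, 258) [ 0.503 -0.053  0.009]
[ 0.26395008 -0.01353294  0.06853317] [ 0.19558885 -0.12887958  0.99256636] [0.25812549 0.36234913 0.01524151] [ 0.37329785 -0.39777769 -0.00430247]
[ 0.26052145 -0.29999666  0.05000815] [0.44999284 0.45900336 0.56827575]
```

View pics/topc.png

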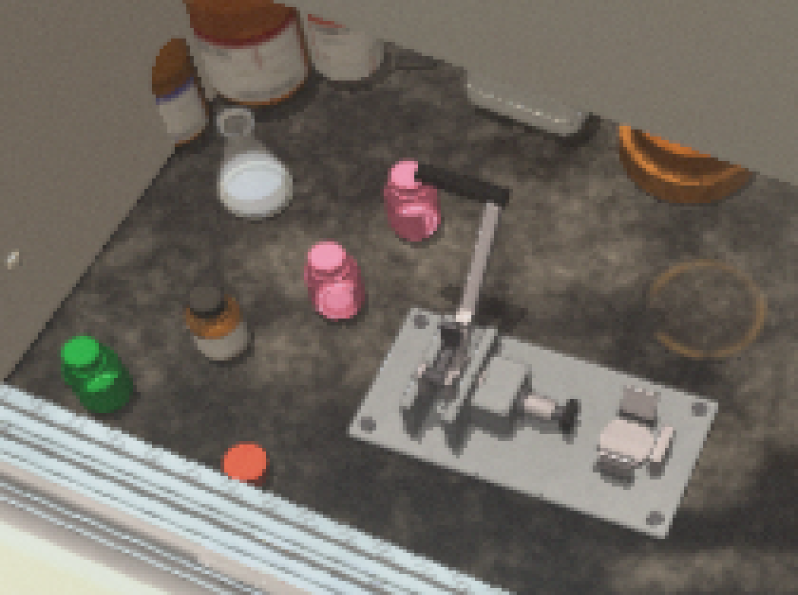

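View pics/sidec.png

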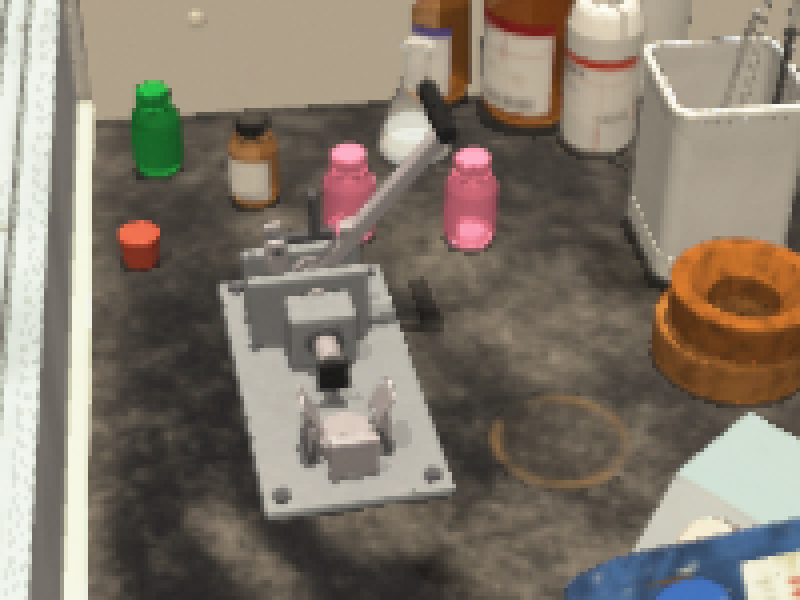

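Enlarged: the plate's corners are at (412,310), (350,435), (668,535) and (718,405) in the top crop. The vial, with black cap and label, is at (215,325). The catch and brackets are near (445,340), and the grip runs from (418,172) to (508,195). The wall and post on the left matter for getting in, so I'll map those and compute the press pose.

```bash
python3 - <<'E'
from h import *
t=np.load("top1.npz");s=np.load("side1.npz")
P=cloud(t["d"],t);Q=cloud(s["d"],s)
for uv in[(60,130),(20,60),(100,150),(60,230),(40,40),(110,195),(30,200),(90,190)]:print("top",uv,P[uv[1],uv[0]].round(3))
for uv in[(185,60),(195,20),(172,100),(205,60),(250,60),(320,120),(185,160),(150,100),(160,20),(185,250)]:print("side",uv,Q[uv[1],uv[0]].round(3))
c=np.array([[412,310],[350,435],[668,535],[718,405]])/[3.8,3.5]+[130,100]
C=np.array([ray(u,v,.01,t) for u,v in c]);print(C.round(4))
print("edges",np.linalg.norm(C-np.roll(C,-1,0),axis=1).round(4))
c2=np.array([[222,285],[268,517],[455,490],[380,265]])/4+[190,140]
D=np.array([ray(u,v,.01,s) for u,v in c2]);print(D.round(4),np.linalg.norm(D-np.roll(D,-1,0),axis=1).round(4))
for E in(C,):
  cen=E.mean(0); e=(E[0]+E[1]-E[2]-E[3])/2; yaw=np.arctan2(e[1],e[0])-np.pi/2;print(cen,yaw)
cen=D.mean(0);e=(D[0]+D[3]-D[1]-D[2])/2;print(cen,np.arctan2(e[1],e[0])-np.pi/2)
# vial: cap top dark pixels & body points, both
for X,k in((P,t),(Q,s)):
    q=X.reshape(-1,3);im=k["im"].reshape(-1,3).astype(int)
    m=(np.abs(q[:,0]-.478)<.04)&(np.abs(q[:,1]-.29)<.04)&(q[:,2]>.012)&(q[:,2]<.1)
    b=q[m];cap=b[b[:,2]>.073];bd=b[(b[:,2]<.047)]
    print(len(b),b[:,2].max(),"cap",cap.mean(0),cap.min(0),cap.max(0))
    # circle fit body r=.0215
    from scipy.optimize import least_squares
    r=least_squares(lambda c:np.hypot(bd[:,0]-c[0],bd[:,1]-c[1])-.0215,[.478,.29],loss="soft_l1",f_scale=.002);print(r.x,np.abs(r.fun).mean())
# lever grip: dark pts z>.13
q=P.reshape(-1,3);m=(q[:,2]>.12)&(q[:,0]>.5)&(q[:,0]<.7)&(q[:,1]>.0)&(q[:,1]<.25)&(q[:,2]<.25);g=q[m];print(g.min(0),g.max(0))
E
```

```text
top (60, 130) [0.347 0.439 0.421]
top (20, 60) [0.368 0.44  0.592]
top (100, 150) [0.396 0.441 0.279]
top (60, 230) [ 0.354  1.195 -0.899]
top (40, 40) [0.42  0.44  0.591]
top (110, 195) [0.346 0.439 0.134]
top (30, 200) [0.258 0.681 0.059]
top (90, 190) [0.301 0.408 0.264]
side (185, 60) [0.3   0.41  0.406]
side (195, 20) [0.342 0.445 0.507]
side (172, 100) [ 0.084  1.455 -0.13 ]
side (205, 60) [0.357 0.439 0.395]
side (250, 60) [0.495 0.441 0.388]
side (320, 120) [0.719 0.402 0.19 ]
side (185, 160) [0.27  0.268 0.149]
side (150, 100) [0.14  0.582 0.222]
side (160, 20) [0.098 1.437 0.299]
side (185, 250) [ 0.297 -0.158  0.161]
[[ 0.5629  0.1787  0.01  ]
 [ 0.4382  0.1677  0.01  ]
 [ 0.4606 -0.0874  0.01  ]
 [ 0.5829 -0.0768  0.01  ]]
edges [0.1251 0.2561 0.1227 0.2563]
[[ 0.4429  0.1653  0.01  ]
 [ 0.459  -0.091   0.01  ]
 [ 0.5858 -0.0822  0.01  ]
 [ 0.569   0.1748  0.01  ]] [0.2569 0.1271 0.2575 0.1265]
[0.51114586 0.04555744 0.01      ] 0.08292461374952897
[0.51418987 0.04173365 0.01      ] 0.06402421721517526
269 0.08259854998430395 cap [0.47643614 0.30338628 0.07742162] [0.46317526 0.28866242 0.07359709] [0.49139825 0.3176676  0.08259855]
[0.47733125 0.30404673] 0.0007775228686566974
242 0.08055805048763177 cap [0.477654   0.30057976 0.07749494] [0.46556868 0.28692894 0.07330795] [0.48983558 0.31844849 0.08055805]
[0.47789489 0.30358186] 0.0015686187293099583
[0.50734681 0.10716138 0.12064633] [0.61360976 0.18134369 0.18033225]
```

Vial at about (0.4775, 0.303). The left wall is at y=0.44, with a post corner near (0.26, 0.41) between the start pose and the bench, so I'll go round it with the gripper turned diagonally.

```bash
cat >> h.py <<'E'
def rows(wps):
    """wps: (x,y,z,yaw_deg of tool y); prints tool-frame shifts in mm and turn about z in deg"""
    s=ctrl.get_state();p=np.array(s["position"]);R=Rn.from_rotvec(s["tool_rot"])
    yaw=np.degrees(np.arctan2(R.as_matrix()[1,1],R.as_matrix()[0,1]))
    for x,y,z,w in wps:
        d=R.inv().apply(np.array([x,y,z])-p);a=(w-yaw+90)%180-90
        print((d*1000).round(1),"turn",round(-a,1));p=np.array([x,y,z]);R=R*Rn.from_euler("z",-a,degrees=True);yaw+=a
E
python3 - <<'E'
from h import *
rows([(.14,.57,.24,85.5),(.13,.51,.25,95.5),(.13,.455,.25,105.5),(.14,.41,.25,115.5),(.18,.38,.25,125.5),(.225,.345,.25,130),(.27,.31,.25,130),(.31,.28,.25,130),(.36,.27,.24,125),(.41,.28,.24,115),(.4775,.303,.24,105)])
E
```

```text
[  7.1 -62.6 -18.3] turn -10.0
[  5.3 -60.6  -9.9] turn -10.0
[  5.3 -54.7   0.1] turn -10.0
[  2.4 -46.    0.1] turn -10.0
[-23.2 -44.3   0. ] turn -10.0
[-16.3 -54.6   0. ] turn -4.5
[-12.  -55.7   0. ] turn -0.0
[-11.4 -48.7   0. ] turn -0.0
[-31.9 -39.8  10. ] turn 5.0
[-46.7 -20.5  -0. ] turn 10.0
[-70.9  -7.7  -0.1] turn 10.0
```

```bash
python3 -m handwheel '[[0.07,0.004,-0.032,-0.01,0,0,-5],[0.07,0.004,-0.031,-0.009,0,0,-5],[0.07,0.003,-0.03,-0.005,0,0,-5],[0.07,0.003,-0.03,-0.005,0,0,-5],[0.07,0.003,-0.028,0,0,0,-5],[0.07,0.003,-0.028,0,0,0,-5],[0.07,0.001,-0.023,0,0,0,-5],[0.07,0.001,-0.023,0,0,0,-5],[0.07,0,0,0,0,0,0]]'; python3 - <<'E'
from h import *
print(np.round(ctrl.get_state()["joint_positions"],3))
rows([(.18,.38,.25,125.5),(.225,.345,.25,130),(.27,.31,.25,130),(.31,.28,.25,130),(.36,.27,.24,125),(.41,.28,.24,115),(.4775,.303,.24,105)])
E
```

```text
time: 1.23
position: [0.1484, 0.4081, 0.2515]
tool_rot: [-0.69, 3.065, 0.0]
ft_force: [0.4, 0.7, 0.4]
grip_width: 0.808
grip_force: 0.0
[-1.214 -0.151 -0.062  1.902 -0.009  1.391  0.74 ]
[-16.5 -38.9   1.5] turn -10.1
[-16.3 -54.6   0. ] turn -4.5
[-12.  -55.7   0. ] turn -0.0
[-11.4 -48.7   0. ] turn -0.0
[-31.9 -39.8  10. ] turn 5.0
[-46.7 -20.5   0. ] turn 10.0
[-70.9  -7.7   0. ] turn 10.0
```

```bash
python3 -m handwheel '[[0.07,-0.008,-0.02,0,0,0,-5],[0.07,-0.008,-0.02,0,0,0,-5],[0.07,-0.008,-0.027,0,0,0,-2],[0.07,-0.008,-0.027,0,0,0,-2],[0.07,-0.006,-0.028,0,0,0,0],[0.07,-0.006,-0.028,0,0,0,0],[0.07,-0.006,-0.024,0,0,0,0],[0.07,-0.006,-0.024,0,0,0,0],[0.07,-0.016,-0.02,0,0,0,2],[0.07,-0.016,-0.02,0,0,0,2],[0.07,0,0,0,0,0,0]]'; python3 - <<'E'
from h import *
print(np.round(ctrl.get_state()["joint_positions"],3))
rows([(.385,.27,.24,115),(.41,.28,.24,105),(.44,.29,.22,95),(.4775,.303,.20,94)])
E
```

```text
time: 2.6
position: [0.3624, 0.2708, 0.2513]
tool_rot: [0.952, -2.994, 0.001]
ft_force: [-0.1, -0.5, -0.1]
grip_width: 0.805
grip_force: 0.0
[-1.021 -0.131  0.293  1.878  0.039  1.389  1.449]
[-18.1 -13.7  11.3] turn 10.3
[-26.9  -1.5  -0. ] turn 10.0
[-31.6   1.9  20. ] turn 10.0
[-38.5   9.7  20. ] turn 1.0
```

```bash
python3 -m handwheel '[[0.07,-0.018,-0.014,0.011,0,0,10],[0.07,-0.027,-0.002,0,0,0,10],[0.07,-0.031,0.002,0.02,0,0,10],[0.07,-0.038,0.01,0.02,0,0,1],[0.07,0,0,0,0,0,0]]'; python3 - <<'E'
from h import *
im,d,ci=snap("wrist");cv2.imwrite("pics/w1.png",im)
np.savez("w1.npz",im=im,d=d,**{k:np.array(ci[k]) for k in("intrinsics","R","t")})
P=cloud(d,ci);q=P.reshape(-1,3)
from scipy.optimize import least_squares
m=(np.abs(q[:,0]-.4775)<.04)&(np.abs(q[:,1]-.303)<.04)&(q[:,2]>.012)&(q[:,2]<.1);b=q[m]
cap=b[b[:,2]>.074];print(len(b),len(cap), cap.mean(0) if len(cap) else 0,cap.min(0) if len(cap) else 0,cap.max(0) if len(cap) else 0)
for k in(-1,):print(ctrl.get_state()["position"],proj(np.array([.4775,.303,.079]),ci))
R=np.array(ci["R"]);print(-R.T@np.array(ci["t"]),R[2])
E
```

```text
time: 3.22
position: [0.4747, 0.3042, 0.1975]
tool_rot: [0.123, -3.136, 0.006]
ft_force: [-0.2, 0.5, -0.7]
grip_width: 0.803
grip_force: 0.0
1464 667 [0.47662992 0.30329439 0.07844627] [0.46326742 0.28942507 0.07407641] [0.49139818 0.31784783 0.08120047]
[0.47397731 0.30420227 0.19887447] [275.65130583 210.81632538]
[0.4070485  0.29897982 0.35970914] [ 0.24266076  0.01496843 -0.96999572]
```

View pics/w1.png

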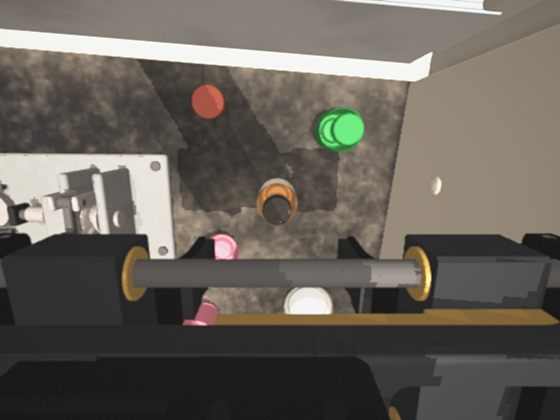

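The wrist view confirms the vial's cap at (276,207), centred at (0.477, 0.3033). Green (345,128) and pink (225,247) are clear of the fingers, so I descend and grasp.

```bash
python3 -m handwheel '[[0.07,-0.0024,-0.001,0.04,0,0,0],[0.07,0,0,0.04,0,0,0],[0.07,0,0,0.04,0,0,0],[0.07,0,0,0.04,0,0,0],[0.07,0,0,0.01,0,0,0],[0.07,0,0,0,0,0,0],[0.03,0,0,0,0,0,0],[0.03,0,0,0,0,0,0],[0.03,0,0,0,0,0,0],[0.03,0,0,0,0,0,0]]' 30; python3 - <<'E'
from h import *
s=ctrl.get_state();print(s["position"],s["grip_width"]*.087,s["grip_force"])
# press refine from wrist w1 : plate +y edge and from top image by depth/grey mask
for n in("top1","side1","w1"):
    k=np.load(n+".npz");P=cloud(k["d"],k);hsv=cv2.cvtColor(k["im"],cv2.COLOR_BGR2HSV)
    m=((hsv[...,1]<40)&(hsv[...,2]>125)&(P[...,0]>.4)&(P[...,0]<.62)&(P[...,1]>-.11)&(P[...,1]<.2)&(abs(P[...,2]-.01)<.012)).astype(np.uint8)
    m=cv2.morphologyEx(m,cv2.MORPH_OPEN,np.ones((3,3)))
    c=max(cv2.findContours(m,0,2)[0],key=cv2.contourArea)[:,0]
    X=np.array([ray(u,v,.01,k) for u,v in c])[:,:2].astype(np.float32)
    r=cv2.minAreaRect(X*1000);print(n,r,len(c))
E
```

```text
time: 4.53
position: [0.4773, 0.3035, 0.0312]
tool_rot: [-0.124, 3.138, 0.001]
ft_force: [-0.8, 0.6, 2.4]
grip_width: 0.483
grip_force: 30.0
[0.477284   0.30346959 0.03115129] 0.04204102710807834 30.000500679016113
top1 ((512.0778198242188, 48.58697509765625), (128.07168579101562, 258.3558044433594), 4.189967632293701) 265
side1 ((512.5833129882812, 37.72398376464844), (128.53990173339844, 245.93284606933594), 4.018874645233154) 165
w1 ((508.84735107421875, 80.08006286621094), (127.9527359008789, 198.9096221923828), 4.054351806640625) 149
```

```bash
python3 - <<'E'
from h import *
c,s_=np.cos(.0715),np.sin(.0715)
for n in("top1","side1"):
    k=np.load(n+".npz");q=cloud(k["d"],k).reshape(-1,3)
    o=np.array([.5125,.045]);d=q[:,:2]-o;u=np.c_[c*d[:,0]+s_*d[:,1],-s_*d[:,0]+c*d[:,1]]
    m=(abs(u[:,0])<.06)&(abs(u[:,1])<.13)&(q[:,2]>.016)&(q[:,2]<.2)
    for lo,hi in((.017,.027),(.035,.05),(.05,.066)):
        mm=m&(q[:,2]>lo)&(q[:,2]<hi)&(u[:,1]<-.03)
        print(n,lo,mm.sum(),(u[mm].min(0)*1000).round(),(u[mm].max(0)*1000).round(),(np.median(u[mm],0)*1000).round(1))
    mm=m&(q[:,2]>.08);print("catch",mm.sum(),np.c_[u[mm],q[mm][:,2:]][::8].round(3).tolist())
rows([(.49,.29,.2,94),(.53,.2,.22,94),(.56,.05,.25,94),(.575,-.03,.25,94)])
E
```

```text
top1 0.017 159 [ -51. -117.] [ 53. -51.] [  1.1 -74.4]
top1 0.035 109 [ -28. -104.] [ 29. -58.] [  6.3 -79.8]
top1 0.05 48 [-32. -84.] [ 34. -59.] [ 27.4 -71.2]
catch 210 [[0.06, 0.073, 0.127], [0.055, 0.065, 0.129], [0.052, 0.07, 0.119], [0.055, 0.063, 0.113], [0.045, 0.067, 0.116], [0.044, 0.074, 0.103], [0.042, 0.064, 0.107], [0.036, 0.071, 0.101], [0.037, 0.062, 0.097], [0.028, 0.071, 0.097], [0.03, 0.063, 0.093], [0.025, 0.063, 0.096], [0.024, 0.066, 0.089], [0.017, 0.066, 0.094], [0.016, 0.066, 0.092], [0.017, 0.064, 0.084], [0.001, 0.065, 0.1], [-0.003, 0.067, 0.094], [-0.013, 0.072, 0.092], [-0.015, 0.068, 0.091], [-0.018, 0.067, 0.092], [-0.025, 0.066, 0.1], [-0.027, 0.072, 0.093], [-0.03, 0.077, 0.089], [-0.026, 0.054, 0.098], [-0.028, 0.056, 0.095], [-0.032, 0.058, 0.082]]
side1 0.017 130 [ -30. -108.] [ 28. -30.] [ -1.1 -74.5]
side1 0.035 121 [ -28. -108.] [ 29. -30.] [ -0.9 -85.2]
side1 0.05 38 [-32. -86.] [ 33. -58.] [ 26.1 -72.8]
catch 222 [[0.057, 0.071, 0.128], [0.054, 0.067, 0.124], [0.059, 0.064, 0.122], [0.0, 0.064, 0.123], [0.0, 0.063, 0.12], [0.055, 0.061, 0.114], [0.047, 0.065, 0.109], [0.039, 0.068, 0.105], [0.006, 0.065, 0.108], [0.05, 0.064, 0.102], [0.033, 0.067, 0.099], [-0.028, 0.075, 0.098], [0.023, 0.064, 0.099], [0.047, 0.066, 0.094], [0.0, 0.069, 0.095], [0.026, 0.062, 0.096], [-0.029, 0.071, 0.094], [-0.006, 0.066, 0.094], [0.017, 0.065, 0.091], [-0.031, 0.078, 0.086], [-0.01, 0.062, 0.094], [0.014, 0.064, 0.089], [-0.031, 0.077, 0.083], [-0.01, 0.064, 0.09], [0.034, 0.059, 0.086], [0.02, 0.064, 0.081], [-0.031, 0.057, 0.087], [-0.023, 0.053, 0.084]]
[ -11.7  -14.3 -168.9] turn 0.5
[-33.6 -92.6 -20. ] turn -0.0
[ -19.5 -151.7  -30.1] turn -0.0
[ -9.4 -80.9  -0.1] turn -0.0
```

```bash
python3 -m handwheel '[[0.03,0,0,-0.05,0,0,0],[0.03,-0.005,-0.007,-0.06,0,0,0],[0.03,-0.006,-0.007,-0.06,0,0,0],[0.03,-0.012,-0.05,-0.02,0,0,0],[0.03,-0.012,-0.055,0,0,0,0],[0.03,-0.012,-0.055,0,0,0,0],[0.03,-0.01,-0.055,0,0,0,0],[0.03,-0.007,-0.055,0,0,0,0],[0.03,-0.004,-0.055,0,0,0,0],[0.03,0,0,0,0,0,0],[0.03,0,0,0,0,0,0]]'; python3 - <<'E'
from h import *
s=ctrl.get_state();print(s["position"],s["grip_width"]*.087,s["joint_positions"])
im,d,ci=snap("wrist");cv2.imwrite("pics/w2.png",im)
np.savez("w2.npz",im=im,d=d,**{k:np.array(ci[k]) for k in("intrinsics","R","t")})
c,s_=np.cos(.0715),np.sin(.0715);o=np.array([.5125,.045])
q=cloud(d,ci).reshape(-1,3);e=q[:,:2]-o;u=np.c_[c*e[:,0]+s_*e[:,1],-s_*e[:,0]+c*e[:,1]]
m=(abs(u[:,0])<.06)&(abs(u[:,1])<.13)
for lo,hi in((.017,.027),(.035,.05),(.05,.066)):
    mm=m&(q[:,2]>lo)&(q[:,2]<hi)&(u[:,1]<-.03);print(lo,mm.sum())
    if mm.any():print((u[mm].min(0)*1000).round(),(u[mm].max(0)*1000).round())
P=cloud(d,ci)
hsv=cv2.cvtColor(im,cv2.COLOR_BGR2HSV)
print(proj(np.array([.5176,-.0268,.022]),ci))
E
```

```text
time: 5.9
position: [0.5712, -0.0291, 0.2202]
tool_rot: [0.123, -3.139, -0.001]
ft_force: [0.2, 1.0, -0.5]
grip_width: 0.478
grip_force: 30.0
[ 0.57119269 -0.02909756  0.22022689] 0.04157899794523167 [-0.54819876  0.17126279  0.62447006  1.67388856 -0.1035007   1.33027623
  1.74325877]
0.017 989
[-30. -95.] [ 29. -30.]
0.035 658
[ -26. -105.] [ 25. -30.]
0.05 397
[-32. -85.] [ 32. -59.]
[282.02019868 147.47034765]
```

View pics/w2.png

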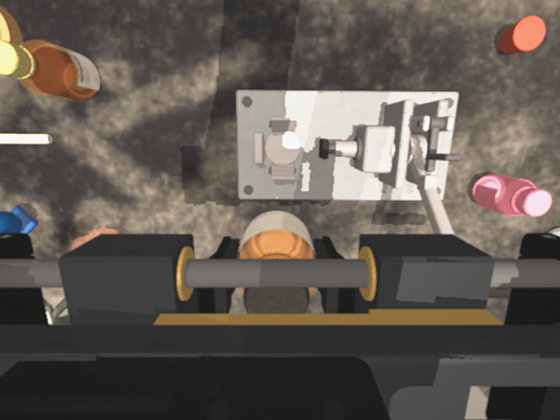

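The wrist view shows the clip floor at (283,148), where my estimate projects to (282,147.5). The vial hangs upright in the fingers. Now I move above the clip and lower.

```bash
python3 - <<'E'
from h import *
print(tool([.5176-.5712,-.0268+.0291,0])*1000)
E
python3 -m handwheel '[[0.03,0.027,0.003,0,0,0,0.4],[0.03,0.0265,0.003,0,0,0,0],[0.03,0,0,0.03,0,0,0],[0.03,0,0,0.04,0,0,0],[0.03,0,0,0.04,0,0,0],[0.03,0,0,0,0,0,0],[0.03,0,0,0,0,0,0]]' 35; python3 - <<'E'
from h import *
print(ctrl.get_state()["position"],tool([.5176-ctrl.get_state()["position"][0],-.0268-ctrl.get_state()["position"][1],0])*1000)
E
```

```text
[5.32424128e+01 6.59499235e+00 3.94338656e-02]
time: 6.82
position: [0.5187, -0.0266, 0.112]
tool_rot: [-0.115, 3.138, 0.0]
ft_force: [0.4, -0.7, -0.9]
grip_width: 0.479
grip_force: 35.0
[ 0.51866166 -0.02663018  0.11196778] [ 1.07125587 -0.09147675 -0.00196162]
```

```bash
python3 -m handwheel '[[0.03,0.001,0,0.01,0,0,0],[0.03,0,0,0.008,0,0,0],[0.03,0,0,0.006,0,0,0],[0.03,0,0,0.005,0,0,0],[0.03,0,0,0.005,0,0,0],[0.03,0,0,0,0,0,0]]'; python3 -m handwheel '[[0.03,0,0,0.005,0,0,0],[0.03,0,0,0.005,0,0,0],[0.03,0,0,0.005,0,0,0],[0.03,0,0,0.004,0,0,0],[0.03,0,0,0,0,0,0]]'
```

```text
time: 7.58
position: [0.5164, -0.0276, 0.0761]
tool_rot: [0.113, -3.139, 0.0]
ft_force: [0.4, -0.2, -0.7]
grip_width: 0.481
grip_force: 35.0
time: 8.2
position: [0.517, -0.0271, 0.0574]
tool_rot: [-0.113, 3.139, 0.001]
ft_force: [1.7, 2.1, 0.1]
grip_width: 0.479
grip_force: 35.0
```

```bash
python3 -m handwheel '[[0.03,0,0,0.002,0,0,0],[0.03,0,0,0.002,0,0,0],[0.03,0,0,0,0,0,0]]'; python3 -m handwheel '[[0.03,0,0,0.001,0,0,0],[0.03,0,0,0.001,0,0,0],[0.03,0,0,0,0,0,0]]'; python3 - <<'E'
from h import *
im,d,ci=snap("side");im2,_,_=snap("top")
a=cv2.resize(im[180:290,220:330],None,fx=4,fy=4,interpolation=3);b=cv2.resize(im2[190:270,220:330],None,fx=3.2,fy=4,interpolation=3)
b=cv2.copyMakeBorder(b,0,120,0,0,0);cv2.imwrite("pics/s2.png",np.hstack([a,b]))
E
```

```text
time: 8.57
position: [0.5167, -0.0272, 0.0534]
tool_rot: [-0.113, 3.139, 0.001]
ft_force: [1.6, 2.0, 0.5]
grip_width: 0.483
grip_force: 35.0
time: 8.95
position: [0.5169, -0.0272, 0.0531]
tool_rot: [-0.113, 3.14, 0.002]
ft_force: [-3.1, 2.3, 13.8]
grip_width: 0.482
grip_force: 35.0
```

View pics/s2.png

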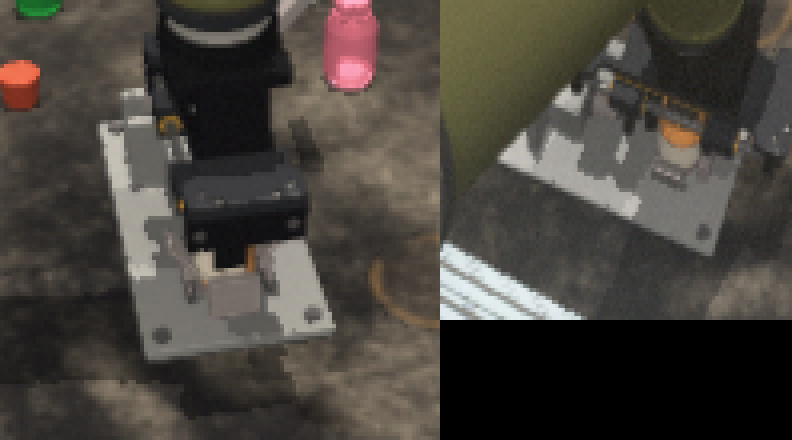

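Contact came at tip z=0.053 with 14 N upward, which is the predicted seated height. The side view shows the vial between the jaws at (225,265). Now I release it, rise, and look at the seating and the catch.

```bash
python3 -m handwheel '[[0.056,0,0,0,0,0,0],[0.056,0,0,0,0,0,0],[0.056,0,0,0,0,0,0],[0.056,0,0,-0.02,0,0,0],[0.056,0,0,-0.04,0,0,0],[0.056,0,0,-0.06,0,0,0],[0.056,-0.02,0.03,-0.06,0,0,0],[0.056,-0.02,0.05,-0.02,0,0,0],[0.056,0,0,0,0,0,0],[0.056,0,0,0,0,0,0]]' 8; python3 - <<'E'
from h import *
s=ctrl.get_state();print(s["position"])
im,d,ci=snap("wrist");cv2.imwrite("pics/w3.png",im)
np.savez("w3.npz",im=im,d=d,**{k:np.array(ci[k]) for k in("intrinsics","R","t")})
c,s_=np.cos(.0715),np.sin(.0715);o=np.array([.5125,.045])
q=cloud(d,ci).reshape(-1,3);e=q[:,:2]-o;u=np.c_[c*e[:,0]+s_*e[:,1],-s_*e[:,0]+c*e[:,1],q[:,2]]
def st(n,mm):
    print(n,mm.sum()); 
    if mm.any():print((np.percentile(u[mm],[2,50,98],axis=0)*1000).round(1).tolist())
Y=abs(u[:,1]-.065)
st("tab",(Y<.02)&(abs(u[:,0])<.015)&(u[:,2]>.1)&(u[:,2]<.14))
st("tabtop",(Y<.02)&(abs(u[:,0])<.015)&(u[:,2]>.124)&(u[:,2]<.14))
st("brk",(Y<.02)&(abs(u[:,0]+.03)<.015)&(u[:,2]>.093)&(u[:,2]<.105))
V=np.hypot(u[:,0],u[:,1]+.072)
st("vialcap",(V<.03)&(u[:,2]>.095)&(u[:,2]<.12))
E
```

```text
time: 10.3
position: [0.5484, 0.051, 0.2443]
tool_rot: [0.113, -3.138, 0.002]
ft_force: [-0.7, -0.4, 0.2]
grip_width: 0.646
grip_force: 0.0
[0.54838269 0.05098877 0.24429693]
tab 144
[[-0.7, 60.8, 101.8], [1.5, 65.6, 128.1], [4.5, 74.1, 130.2]]
tabtop 94
[[-0.5, 61.0, 124.6], [1.7, 66.9, 128.8], [4.3, 74.4, 130.6]]
brk 329
[[-32.4, 53.9, 93.2], [-25.6, 67.4, 95.6], [-16.7, 80.8, 98.5]]
vialcap 630
[[-13.8, -85.4, 96.5], [-1.1, -72.5, 100.7], [11.3, -60.0, 102.1]]
```

View pics/w3.png

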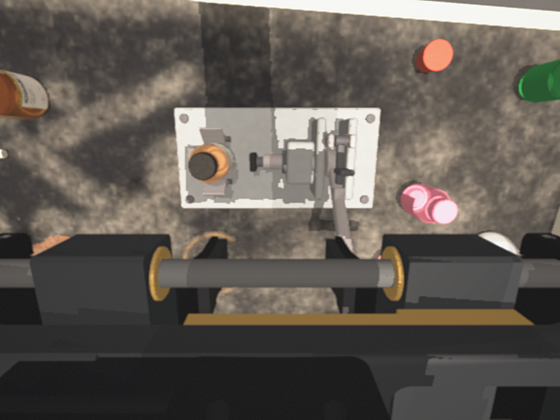

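The vial's cap top is at 0.101 m and centred on the clip, so it is seated. In my press frame the catch tab is at (1.8, 67.5, 120) mm and the hinge at about (-28, 67.5, 90) mm. Moving to pinch the tab.

```bash
python3 -m handwheel '[[0.04,0.017,0.032,0,0,0,0],[0.04,0.0174,0.032,0.02,0,0,0],[0.04,0,0,0.04,0,0,0],[0.04,0,0,0.03,0,0,0],[0.04,0,0,0,0,0,0],[0.04,0,0,0,0,0,0]]' 8; python3 - <<'E'
from h import *
p=ctrl.get_state()["position"];print(p,tool(np.array([.5095,.1124,.101])-p)*1000)
E
```

```text
time: 11.1
position: [0.5106, 0.1122, 0.156]
tool_rot: [-0.11, 3.139, 0.0]
ft_force: [0.2, 0.4, 0.9]
grip_width: 0.46
grip_force: 0.0
[0.51056128 0.11219061 0.15601401] [ 1.09653714  0.27682099 55.01301897]
```

```bash
python3 -m handwheel '[[0.04,0.001,0,0.02,0,0,0],[0.04,0,0,0.02,0,0,0],[0.04,0,0,0.013,0,0,0],[0.04,0,0,0,0,0,0],[0.005,0,0,0,0,0,0],[0.005,0,0,0,0,0,0],[0.005,0,0,0,0,0,0],[0.005,0,0,0,0,0,0],[0.005,0,0,0,0,0,0]]' 8; python3 - <<'E'
from h import *
s=ctrl.get_state();print(s["position"],s["grip_width"]*87)
# arc increments (tool x = press -x, tool z = down), start 45deg, r 42.4
a=np.radians(45+np.degrees(np.linspace(0,1.95,14)));P=42.4*np.c_[-np.cos(a),-np.sin(a)]
print(np.diff(P,axis=0).round(1).tolist())
E
```

```text
time: 12.22
position: [0.5093, 0.1139, 0.1026]
tool_rot: [-0.114, 3.139, 0.002]
ft_force: [0.1, 2.1, 1.7]
grip_width: 0.157
grip_force: 8.0
[0.50931076 0.11386862 0.10258754] 13.638498666115817
[[4.8, -4.1], [5.4, -3.4], [5.8, -2.5], [6.1, -1.6], [6.3, -0.7], [6.3, 0.3], [6.2, 1.2], [6.0, 2.1], [5.6, 3.0], [5.1, 3.8], [4.5, 4.5], [3.7, 5.1], [2.9, 5.6]]
```

Pinched at 13.6 mm, which matches the tab's width. Now I lead it round the arc.

```bash
python3 -m handwheel '[[0.005,0.0048,0,-0.0041,0,0,0],[0.005,0.0054,0,-0.0034,0,0,0],[0.005,0.0058,0,-0.0025,0,0,0],[0.005,0.0061,0,-0.0016,0,0,0],[0.005,0.0063,0,-0.0007,0,0,0],[0.005,0.0063,0,0.0003,0,0,0],[0.005,0,0,0,0,0,0]]'; python3 -m handwheel '[[0.005,0.0062,0,0.0012,0,0,0],[0.005,0.006,0,0.0021,0,0,0],[0.005,0.0056,0,0.003,0,0,0],[0.005,0.0051,0,0.0038,0,0,0],[0.005,0.0045,0,0.0045,0,0,0],[0.005,0.0037,0,0.0051,0,0,0],[0.005,0.0029,0,0.0056,0,0,0],[0.005,0,0,0,0,0,0]]'
```

```text
time: 13.1
position: [0.4734, 0.1112, 0.1145]
tool_rot: [0.114, -3.138, -0.002]
ft_force: [-0.5, 4.5, 4.3]
grip_width: 0.16
grip_force: 8.0
time: 14.1
position: [0.4398, 0.1087, 0.0883]
tool_rot: [0.113, -3.139, -0.001]
ft_force: [0.5, 5.3, -1.8]
grip_width: 0.159
grip_force: 8.0
```

```bash
python3 -m handwheel '[[0.035,0,0,0,0,0,0],[0.035,0,0,0,0,0,0],[0.035,0,0,0,0,0,0],[0.035,0,0,-0.04,0,0,0],[0.05,0,0,-0.06,0,0,0],[0.05,0,0,-0.06,0,0,0],[0.05,0,0,-0.01,0,0,0],[0.05,-0.04,0.02,0,0,0,0],[0.05,-0.06,0.02,0,0,0,0],[0.05,-0.06,0,0,0,0,0],[0.05,0,0,0,0,0,0],[0.05,0,0,0,0,0,0]]' 8; python3 - <<'E'
from h import *
s=ctrl.get_state();print(s["position"])
c,s_=np.cos(.0715),np.sin(.0715);o=np.array([.5125,.045])
for n in("wrist","top","side"):
    im,d,ci=snap(n);cv2.imwrite(f"pics/{n}4.png",im)
    np.savez(n+"4.npz",im=im,d=d,**{k:np.array(ci[k]) for k in("intrinsics","R","t")})
    q=cloud(d,ci).reshape(-1,3);e=q[:,:2]-o;u=np.c_[c*e[:,0]+s_*e[:,1],-s_*e[:,0]+c*e[:,1],q[:,2]];I=im.reshape(-1,3).astype(int)
    def st(t,mm):
        print(n,t,mm.sum()); 
        if mm.sum()>5:print((np.percentile(u[mm],[2,50,98],axis=0)*1000).round(1).tolist())
    Y=abs(u[:,1]-.0675)
    st("catch out",(Y<.02)&(u[:,0]<-.035)&(u[:,0]>-.09)&(u[:,2]>.08)&(u[:,2]<.14))
    st("tab old",(Y<.01)&(abs(u[:,0])<.008)&(u[:,2]>.11)&(u[:,2]<.14))
    st("grip",(u[:,0]>.06)&(u[:,0]<.13)&(u[:,1]>.082)&(u[:,1]<.15)&(u[:,2]>.14)&(u[:,2]<.19))
    mm=(abs(u[:,1]-.0675)<.012)&(u[:,0]>.02)&(u[:,0]<.1)&(u[:,2]>.085)&(u[:,2]<.165)
    st("arm",mm)
    if mm.sum()>20:print("line x=a z+b",np.polyfit(u[mm][:,2],u[mm][:,0],1).round(4))
E
```

```text
time: 15.6
position: [0.5958, 0.1582, 0.2572]
tool_rot: [0.111, -3.137, 0.003]
ft_force: [0.3, -0.4, 0.7]
grip_width: 0.578
grip_force: 0.0
[0.595759   0.15818524 0.2572443 ]
wrist catch out 593
[[-71.1, 61.1, 108.4], [-53.6, 68.6, 115.0], [-35.8, 74.7, 133.0]]
wrist tab old 0
wrist grip 1050
[[92.3, 83.1, 165.9], [97.8, 105.4, 174.5], [107.3, 128.3, 176.9]]
wrist arm 1083
[[23.2, 62.4, 96.3], [60.3, 68.9, 130.3], [88.6, 73.8, 163.8]]
line x=a z+b [ 0.8771 -0.0547]
top catch out 78
[[-70.6, 61.9, 107.3], [-51.9, 68.4, 114.3], [-37.3, 75.3, 131.8]]
top tab old 0
top grip 98
[[91.9, 82.9, 166.6], [96.6, 105.5, 173.6], [106.3, 128.5, 177.2]]
top arm 174
[[23.4, 62.4, 92.0], [58.7, 67.3, 126.2], [92.4, 74.0, 162.0]]
line x=a z+b [ 0.875  -0.0523]
side catch out 59
[[-69.6, 59.1, 107.0], [-49.5, 65.1, 115.7], [-36.4, 75.5, 132.7]]
side tab old 0
side grip 47
[[93.0, 84.2, 165.6], [97.3, 106.5, 173.8], [108.1, 125.9, 177.8]]
side arm 191
[[23.8, 59.0, 87.5], [60.5, 63.2, 124.3], [95.8, 72.8, 162.5]]
line x=a z+b [ 0.8577 -0.047 ]
```

View pics/wrist4.png

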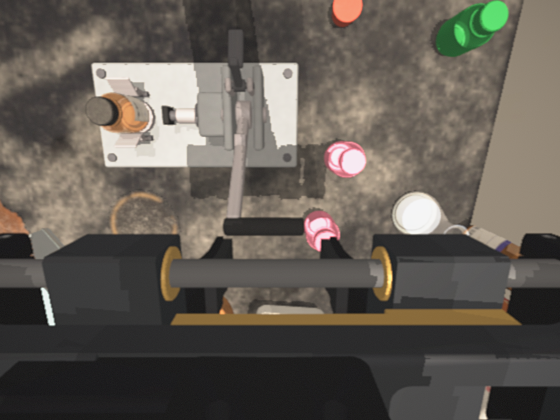

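The catch now lies toward -x at (235,45), with the tab gone from its old place. The lever grip is the black bar from (225,226) to (303,226), with a pink bottle just beyond its end at (320,228). I'll check the catch angle and plan the lever arc.

```bash
python3 - <<'E'
from h import *
c,s_=np.cos(.0715),np.sin(.0715);o=np.array([.5125,.045])
k=np.load("wrist4.npz");q=cloud(k["d"],k).reshape(-1,3);e=q[:,:2]-o;u=np.c_[c*e[:,0]+s_*e[:,1],-s_*e[:,0]+c*e[:,1],q[:,2]]
m=(abs(u[:,1]-.0675)<.012)&(u[:,2]>.08)&(u[:,2]<.14)
for a in range(-76,-20,4):
    mm=m&(u[:,0]>a/1e3)&(u[:,0]<(a+4)/1e3)
    if mm.any():print(a+2,mm.sum(),(np.percentile(u[mm][:,2],[5,50,95])*1000).round(1),(np.percentile(u[mm][:,1],[5,95])*1000).round(1))
# pink near grip
m=(u[:,0]>.06)&(u[:,0]<.16)&(u[:,1]>.1)&(u[:,1]<.22)&(u[:,2]>.03)&(u[:,2]<.1);print("pink",(np.percentile(u[m],[1,50,99],axis=0)*1000).round(1).tolist())
L=.155;g0=np.array([97.8,168.5])
P=np.array([-3,50])+155*np.c_[np.sin(.7-np.linspace(0,.8,17)),np.cos(.7-np.linspace(0,.8,17))]
print(P[0],P[-1],np.diff(P,axis=0).round(1).tolist())
t=np.array([.5125+c*.0978-s_*.103,.045+s_*.0978+c*.103,.1685-.019]);s=ctrl.get_state();print(t,tool(t-s["position"])*1000)
E
```

```text
-74 2 [106.8 107.1 107.5] [69.9 70.8]
-70 59 [108.  109.5 110.9] [62.5 73.8]
-66 66 [109.5 111.  112.4] [61.8 74.3]
-62 63 [110.2 112.4 113.6] [62.2 74.5]
-58 70 [112.4 113.5 114.7] [62.1 74.6]
-54 64 [113.3 115.3 116.5] [62.1 74.6]
-50 68 [114.3 116.1 117.7] [61.  74.6]
-46 53 [115.6 117.4 118.7] [61.1 74.6]
-42 60 [117.2 130.  132.1] [61.9 74.8]
-38 71 [117.  131.3 133.5] [62.1 74. ]
-34 79 [ 96.6 124.5 130.9] [64.5 71.8]
-30 113 [ 92.9 106.3 117.5] [57.4 78.3]
-26 125 [ 92.4  97.4 106.1] [57.1 78.2]
-22 107 [88.9 94.5 98. ] [57. 78.]
pink [[60.4, 143.9, 31.6], [133.8, 163.2, 58.0], [157.5, 199.4, 80.0]]
[ 96.85374152 168.55053903] [-18.47417958 204.22564562] [[-6.0, 4.8], [-6.3, 4.5], [-6.5, 4.2], [-6.7, 3.9], [-6.9, 3.5], [-7.1, 3.2], [-7.2, 2.8], [-7.3, 2.5], [-7.5, 2.1], [-7.6, 1.7], [-7.6, 1.3], [-7.7, 1.0], [-7.7, 0.6], [-7.7, 0.2], [-7.7, -0.2], [-7.7, -0.6]]
[0.60269189 0.15472357 0.1495    ] [ -6.69074535  -4.78600278 110.22447998]
```

The catch sits at about 1.89 rad (tab slope 18°), well clear. Now I turn the gripper a quarter so that it pinches the bar across x.

```bash
python3 -m handwheel '[[0.05,0,0,0,0,0,10],[0.05,0,0,0,0,0,10],[0.05,0,0,0,0,0,10],[0.05,0,0,0,0,0,10],[0.05,0,0,0,0,0,10],[0.05,0,0,0,0,0,10],[0.05,0,0,0,0,0,10],[0.05,0,0,0,0,0,10],[0.05,0,0,0,0,0,10],[0.05,0,0,0,0,0,0]]' 8; python3 - <<'E'
from h import *
s=ctrl.get_state();print(np.round(s["joint_positions"],2),Rn.from_rotvec(s["tool_rot"]).as_matrix().round(3))
print(tool(np.array([.60269,.1547,.1495])-s["position"])*1000)
E
```

```text
time: 17.0
position: [0.5958, 0.1593, 0.26]
tool_rot: [-2.137, -2.302, -0.004]
ft_force: [0.2, 0.8, 0.4]
grip_width: 0.574
grip_force: 0.0
[-0.9   0.28  0.74  1.51 -0.19  1.43 -0.08] [[-0.074  0.997  0.001]
 [ 0.997  0.074  0.002]
 [ 0.002  0.001 -1.   ]]
[ -5.32916186   6.37613405 110.45204262]
```

```bash
python3 -m handwheel '[[0.05,-0.0053,0.0064,0.02,0,0,0],[0.05,0,0,0.04,0,0,0],[0.05,0,0,0.04,0,0,0],[0.05,0,0,0.01,0,0,0],[0.05,0,0,0,0,0,0],[0.01,0,0,0,0,0,0],[0.01,0,0,0,0,0,0],[0.01,0,0,0,0,0,0],[0.01,0,0,0,0,0,0],[0.01,0,0,0,0,0,0]]' 20; python3 - <<'E'
from h import *
print(ctrl.get_state()["grip_width"]*87)
E
```

```text
time: 18.25
position: [0.6056, 0.1547, 0.1502]
tool_rot: [2.138, 2.297, 0.007]
ft_force: [4.2, 1.1, 2.2]
grip_width: 0.175
grip_force: 20.0
15.24134208636518
```

Gripped at 15.2 mm on the bar. Pulling round the arc.

```bash
python3 -m handwheel '[[0.01,0,-0.006,-0.0048,0,0,0],[0.01,0,-0.0063,-0.0045,0,0,0],[0.01,0,-0.0065,-0.0042,0,0,0],[0.01,0,-0.0067,-0.0039,0,0,0],[0.01,0,-0.0069,-0.0035,0,0,0],[0.01,0,-0.0071,-0.0032,0,0,0],[0.01,0,-0.0072,-0.0028,0,0,0],[0.01,0,-0.0073,-0.0025,0,0,0],[0.01,0,0,0,0,0,0]]' 25
```

```text
time: 19.38
position: [0.5537, 0.1511, 0.1814]
tool_rot: [2.136, 2.295, 0.015]
ft_force: [8.1, 0.8, 5.6]
grip_width: 0.175
grip_force: 25.0
```

```bash
python3 -m handwheel '[[0.01,0,-0.0075,-0.0021,0,0,0],[0.01,0,-0.0076,-0.0017,0,0,0],[0.01,0,-0.0076,-0.0013,0,0,0],[0.01,0,-0.0077,-0.001,0,0,0],[0.01,0,-0.0077,-0.0006,0,0,0],[0.01,0,-0.0077,-0.0002,0,0,0],[0.01,0,-0.006,0.0001,0,0,0],[0.01,0,0,0,0,0,0]]'; python3 - <<'E'
from h import *
print(ctrl.get_state()["grip_width"]*87)
E
```

```text
time: 20.38
position: [0.5029, 0.1477, 0.1889]
tool_rot: [2.136, 2.295, 0.018]
ft_force: [8.9, 0.9, 7.4]
grip_width: 0.177
grip_force: 25.0
15.389299136803215
```

```bash
python3 -m handwheel '[[0.01,0,-0.004,-0.0005,0,0,0],[0.01,0,-0.004,-0.0003,0,0,0],[0.01,0,-0.003,0,0,0,0],[0.01,0,0,0,0,0,0],[0.01,0,0,0,0,0,0]]'; python3 -m handwheel '[[0.01,0,-0.002,0,0,0,0],[0.01,0,-0.002,0.0003,0,0,0],[0.01,0,0,0,0,0,0]]'
```

```text
time: 21.0
position: [0.4916, 0.1468, 0.1888]
tool_rot: [2.137, 2.295, 0.016]
ft_force: [8.6, 0.8, 5.9]
grip_width: 0.171
grip_force: 25.0
time: 21.38
position: [0.4907, 0.1468, 0.1889]
tool_rot: [2.134, 2.291, 0.025]
ft_force: [17.8, 2.5, -1.5]
grip_width: 0.179
grip_force: 25.0
```

The pull force jumped from 8.6 to 17.8 N with under 1 mm of travel, so the lever is at its stop. I'll do a final visual check.

```bash
python3 -m handwheel '[[0.01,0,0,0,0,0,0],[0.01,0,0,0,0,0,0],[0.01,0,0,0,0,0,0],[0.01,0,0,0,0,0,0]]'; python3 - <<'E'
from h import *
s,ds,cs=snap("side");t,_,_=snap("top")
a=cv2.resize(s[150:290,205:345],(400,400),interpolation=3);b=cv2.resize(t[120:260,190:330],(400,400),interpolation=3)
cv2.imwrite("pics/fin.png",np.hstack([a,b]))
E
```

```text
time: 21.88
position: [0.4907, 0.1467, 0.1888]
tool_rot: [2.134, 2.291, 0.025]
ft_force: [17.6, 2.8, -1.0]
grip_width: 0.171
grip_force: 25.0
```

View pics/fin.png

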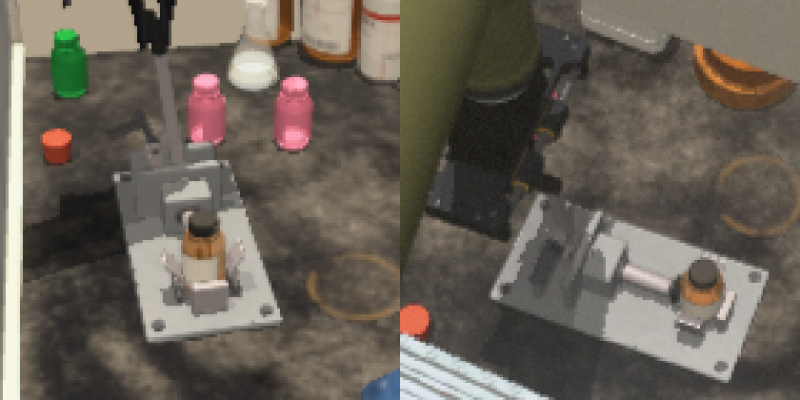

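The vial stands upright in the clip at (204,255), with the ram extended and its pad on the vial at (668,288). The lever is just past upright, the catch is flipped clear, and the bystanders in view have not moved.

```bash
python3 -c "
from bench import ctrl
print(ctrl.close_job())"
```

```text
the job is handed in; nothing more can be done
None
```

The amber vial is seated in the clip, the catch is flipped clear at about 1.9 rad, and the lever is held at its stop with the pad on the vial; I handed the job in after about 22 s of robot time, and no verdict came back.

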